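# Push the cast specimen puck out of its mould

### The arm

A 6-joint arm with a two-finger parallel gripper is mounted at the origin on a cart in front of the work surface, level with it; the furniture and walls round the work are solid. World frame = base frame: x ahead of the robot, y to its left, z up, the work surface at z = 0. Lengths are in m, angles in rad, forces in N, time in s.
With the tool pointing down it reaches from about 0.25 to 0.8 m from the base axis. Payload 3.9 kg.
Tool frame: the origin (TCP) lies midway between the tips of the shut fingers; the grasp point (between the pads) lies behind it (arm.hold_point_z is the z of the grasp point in the tool frame, in m); z points along the fingers, y is the line along which they close (so a half turn about z gives the same grasp; the last joint's range is limited). The gripper opens to 85 mm and grips with 20 to 120 N. Pads are 22 mm wide; open, the fingers measure 114 mm over their backs; the gripper's body (76 mm by 85 mm) begins 54 mm behind the grasp point. The pads swing forward as they close: fully open they stand 13 mm farther back than shut.
Start: joints at [0, 0.26, -0.138, 1.173, 0, 1.571], TCP at [0.525, -0, 0.231] pointing down, gripper open.
Joint ranges: [-2.78, 2.78], [-0.83, 1.72], [-1.28, 1.37], [-1.9, 2.12], [-1.57, 1.48], [-3.14, 3.14]. Speed limits (rad/s): [2.57, 2.57, 3.14, 3.14, 3.14, 3.14].

### API

Orientations are given as a rotation vector (axis times angle).
In Python, from bench import arm, optics, job_done gives the robot as it stands. Calls block until the motion is done:
- arm.movep(position, orientation): joint-space move of the TCP to a pose.
- arm.move_l(position, attitude=None, speed=0.15, stop_force=None): straight line of the TCP; attitude=None keeps the orientation; speed is the mean speed in m/s. With stop_force (N) it stops when the force on the tool has changed by that much, and returns True; else False.
- arm.set_joints(angles): joint-space move.
- arm.open_gripper() and arm.close(): open the fingers fully, or close them until they stop; the grip force is fixed at half the most.
- arm.dwell(seconds).
- arm.solve_ik(position, orientation): joint angles nearest the present ones, or None.
- optics.camera(name): name is "scene" or "side" or "wrist"; returns a dict with "frame" (420x560x3 uint8, red, green, blue), "fx", "fy", "cx", "cy" (pixels), "D" ([k1, k2, p1, p2, k3] as OpenCV has them; the pictures are not rectified), "camera_from_world" (4x4, takes a point from world to camera coordinates). Camera axes: x right, y down, z forward; pixel columns grow to the right and rows downward; lengths in m; the calibration is good to about 2 mm. A picture is of the moment at which its call begins. There is no depth.
A pose or a line that the arm cannot do raises arm.PlanningError and nothing moves.
- job_done(): hands the job in; it is judged then, once.
Trained networks look in the newest picture that a camera, given by its name, has taken for a name from the list of things; names that differ only in an ending like _2 or _b are one class to them, and where a whole thing is asked for, a point or a joint stands for the part that bears it (a point fixed in the world has none). Each returns a list of dicts, best first, with "confidence" (0 to 1); they miss things now and then, are a little off and sometimes report something else, mostly with a low value. They report only what shows in the picture. A call takes as long as a camera call.
- optics.search_frame(thing, camera): "location" ([column, row] as shares, 0 to 1, of the picture: columns of its width, rows of its height, amid what is visible of it).
- optics.tip_of(thing, camera): "location" ([column, row] as shares, 0 to 1, of the picture: columns of its width, rows of its height: a listed point, or the origin of a listed thing).
Readings, each from a call of its own:
- arm.current_clock(): time.
- arm.current_joint_pos(): joint angles.
- arm.current_qd(): joint speeds.
- arm.current_joint_efforts(): joint torques, N m.
- arm.current_tool_pos(): TCP position.
- arm.current_ee_rot(): TCP orientation.
- arm.current_wrist_force(): force on the tool from outside, world axes, zero at the start.
- arm.current_moment(): the same for the moment, N m.
- arm.current_grip_width(): opening from 0.0 (shut) to 1.0 (fully open).
- arm.current_grip_force(): force on a finger pad.
Only numpy, scipy, OpenCV 4.12 (cv2) and the standard library are available. Lean on these libraries where they do the work, as an engineer would, in place of code of your own. Each camera call takes 0.05 s, during which the arm holds its last target. There are 200 camera calls.

### The job

A cast resin puck sits stuck in the upright mould tube of the small metal stand. Take the longer of the two push rods out of the rack, put it down the tube from above and push until its collar sits on the mouth of the tube and the puck has dropped onto the tray underneath. Leave the rod standing in the tube and the shorter rod in its rack.

Things in the scene. Friction and masses are not known exactly. Their poses are not given: they have to be found in the camera images.
- mould: fixed aluminium stand: base 96 x 96 x 8 mm, its top the catch tray (round rim 46 mm inside, 6 mm high); four posts 52 mm from the axis, to 71 mm height; upright tube open at both ends, 50 mm outside, bore 32 mm, from 40 to 95 mm above the table. Sprung balls in the bore, 50 mm above the table, hold the puck; pushing it past them takes 10 to 15 N. Origin: table level, on the tube's axis; z up
- mould_mouth (a point): centre of the upper mouth of the tube, 95 mm above the table; z up
- puck: white puck, 30 mm across, 20 mm high, lower edge bevelled, loose in the bore on the sprung balls; origin at the centre of its underside, at the start about 48 mm above the table, its top about 27 mm below the tube's mouth. Pushed past the balls it falls on the tray; lying there its origin is 8 mm above the table
- long_rod: longer push rod, 117 mm, 0.08 kg, upright in a grey rack (70 x 160 x 33 mm; two holes 20 mm wide, 100 mm apart, floor 8 mm above the table). Origin: foot of the shaft, z to the handle: steel shaft 18 mm thick to 61 mm, collar 44 mm across 61 to 67 mm, round black handle 24 mm thick 67 to 117 mm. With the collar on the tube's mouth the foot is 34 mm above the table
- short_rod: the shorter push rod in the other hole, the same but with a shaft of only 35 mm (91 mm in all): too short to drive the puck out. Origin at the foot of its shaft, z up. Which hole holds which rod varies.

How it is judged:
On the way, in this order (a step that is already met when the one before it is completed fails the run):
1. the long rod's foot is inside the tube, above the puck that is still seated (horizontal distance between long_rod and mould_mouth below 0.012 m and z of long_rod in the frame of mould below 0.092 m and z of puck in the frame of mould above 0.036 m), for 0.05 s.
2. the puck has left the tube downward with the long rod in the bore behind it (z of puck in the frame of mould below 0.02 m and horizontal distance between puck and mould below 0.02 m and horizontal distance between long_rod and mould_mouth below 0.012 m and z of long_rod in the frame of mould below 0.065 m), for 0.05 s.
At the end, for the whole second after the job is handed in: The puck lies at rest on the tray (its origin less than 14 mm above the table, within 20 mm of the stand's axis); the long rod stands at rest in the tube, its collar within 5 mm of the mouth and upright within 10 degrees; the short rod is still in its hole, within 20 mm of its start (z of puck in the frame of mould below 0.014 m and horizontal distance between puck and mould below 0.02 m and linear speed of each of puck, long_rod below 0.02 m/s and z of long_rod in the frame of mould below 0.039 m and horizontal distance between long_rod and mould_mouth below 0.014 m and angle between long_rod's own z axis and vertical below 0.175 rad and distance of short_rod from where it was at the start of the episode below 0.02 m); the robot touches nothing.
It fails at once if the short rod was pulled out of the rack (distance of short_rod from where it was at the start of the episode above 0.025 m).
It also fails if it takes over 45 s, if anything falls off the work surface, if the arm or the gripper's body presses on something with over 40 N, if the wrist force passes 120 N, or if a joint passes its speed limit or range.

## Working session

There is one attempt and no reset: what is moved stays moved. The work goes in short steps, each a Python script; the robot and the scene stay as the last script left them, time stands still between calls to the robot, and variables do not carry over. Pictures are saved under pics/ and viewed, at most 10 in all, crops included, and the job is handed in when it is done.

```bash
mkdir -p pics; ls; cat > h.py <<'E'
from bench import arm, optics, job_done
import numpy as np, cv2
def ray(c,uv):
    K=np.array([[c["fx"],0,c["cx"]],[0,c["fy"],c["cy"]],[0,0,1]])
    p=cv2.undistortPoints(np.array([[uv]],float),K,np.array(c["D"],float))[0,0]
    T=np.array(c["camera_from_world"]); R=T[:3,:3]; t=T[:3,3]
    d=R.T@np.array([p[0],p[1],1]); return -R.T@t, d/np.linalg.norm(d)
def onz(c,uv,z):
    o,d=ray(c,uv); return o+d*(z-o[2])/d[2]
def tri(rays):
    A=sum(np.eye(3)-np.outer(d,d) for o,d in rays); b=sum((np.eye(3)-np.outer(d,d))@o for o,d in rays)
    return np.linalg.solve(A,b)
def proj(c,P):
    T=np.array(c["camera_from_world"]); K=np.array([[c["fx"],0,c["cx"]],[0,c["fy"],c["cy"]],[0,0,1]])
    return cv2.projectPoints(np.array(P,float).reshape(-1,1,3),cv2.Rodrigues(T[:3,:3])[0],T[:3,3],K,np.array(c["D"],float))[0][:,0]
def snap(n,f=None):
    c=optics.camera(n)
    if f: cv2.imwrite("pics/"+f,c["frame"][:,:,::-1])
    return c
E
python3 - <<'E'
from h import *
print(arm.hold_point_z, arm.current_ee_rot(), arm.current_clock())
ims=[]
for n in ["scene","side","wrist"]:
    c=snap(n); ims.append(c["frame"])
    for t,z in [("long_rod",.008),("short_rod",.008),("mould_mouth",.095),("mould",0)]:
        for r in optics.tip_of(t,n)[:2]:
            uv=np.array(r["location"])*[560,420]; print(n,t,uv.round(1),round(r["confidence"],2),onz(c,uv,z).round(4))
for i,n in enumerate(["scene","side","wrist"]): cv2.imwrite(f"pics/a_{n}.png",ims[i][:,:,::-1])
im=np.hstack([cv2.resize(i,(400,300)) for i in ims[:2]]); im2=np.hstack([cv2.resize(ims[2],(400,300)),np.zeros((300,400,3),np.uint8)])
cv2.imwrite("pics/a_all.png",np.vstack([im,im2])[:,:,::-1])
E
```

```text
pics
-0.0187 [-2.22048364e+00 -2.22040781e+00  2.19830760e-03] 0.0
scene long_rod [327.7 272.9] 0.91 [ 0.5131 -0.3597  0.008 ]
scene mould_mouth [231.3 167.3] 0.84 [ 0.5077 -0.0605  0.095 ]
scene mould [231.5 200.5] 0.74 [ 0.5083 -0.0473  0.    ]
side long_rod [306.2 214.3] 0.8 [ 0.5069 -0.3579  0.008 ]
side short_rod [297.7 235.9] 0.76 [ 0.5013 -0.2462  0.008 ]
side mould_mouth [264.3 235.5] 0.93 [ 0.5134 -0.0474  0.095 ]
side mould [265.6 291.2] 0.93 [ 0.5096 -0.0426  0.    ]
wrist mould [272.6 208.6] 0.58 [ 0.5145 -0.0415  0.    ]
```

View pics/a_all.png

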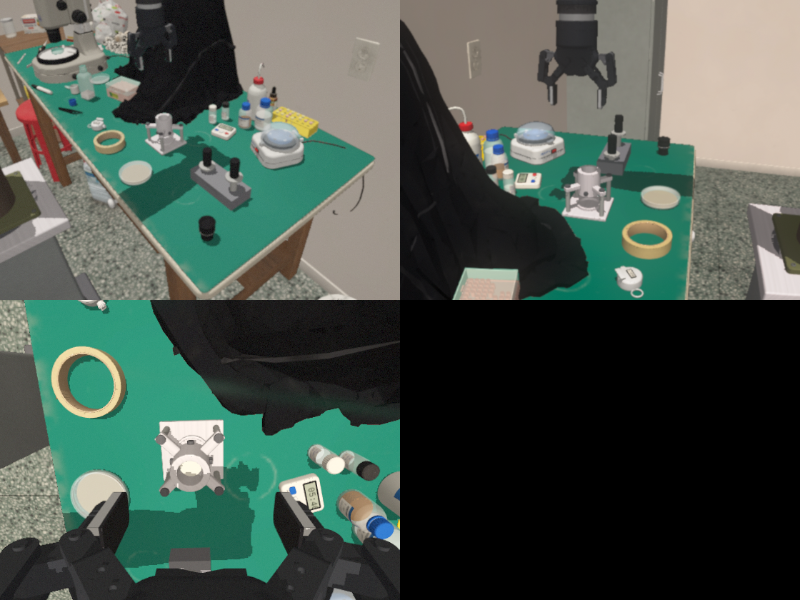

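Scene: the mould is near (232,200) in the scene view and the two rods stand in the rack at about (290,221) and (329,235) full-res. I'll go above the rack to measure from near.

```bash
python3 - <<'E'
from h import *
rv=arm.current_ee_rot()
c0=cv2.imread("pics/a_scene.png")[180:320,230:400]; c1=cv2.imread("pics/a_side.png")[140:280,240:410]
T=np.array(optics.camera("wrist")["camera_from_world"]); print("cam",-T[:3,:3].T@T[:3,3])
arm.movep([0.51,-0.25,0.27],rv)
R={}
for n in ["scene","side","wrist"]:
    c=snap(n)
    if n=="wrist": w=c["frame"][:,:,::-1]
    for t,z in [("long_rod",.008),("short_rod",.008),("mould_mouth",.095)]:
        for r in optics.tip_of(t,n)[:2]:
            uv=np.array(r["location"])*[560,420]; print(n,t,uv.round(1),round(r["confidence"],2),onz(c,uv,z).round(4))
        for r in optics.search_frame(t,n)[:2]:
            print("   vis",t,(np.array(r["location"])*[560,420]).round(1),round(r["confidence"],2))
a=np.vstack([cv2.resize(x,(340,280),interpolation=2) for x in (c0,c1)])
cv2.imwrite("pics/b.png",np.hstack([a,cv2.copyMakeBorder(cv2.resize(w,(460,345)),0,215,0,0,0)]))
cv2.imwrite("pics/b_w.png",w)
E
```

```text
cam [0.5240417  0.07529209 0.37434589]
scene long_rod [327.4 275.1] 0.63 [ 0.5088 -0.3634  0.008 ]
   vis long_rod [328.8 243.7] 0.76
scene short_rod [291.1 244.7] 0.73 [ 0.5109 -0.2566  0.008 ]
scene short_rod [231.6 165.6] 0.61 [0.5857 0.0681 0.008 ]
   vis short_rod [291.  225.1] 0.56
scene mould_mouth [227.5 165.4] 0.58 [ 0.5056 -0.0488  0.095 ]
   vis mould_mouth [231.9 192.3] 0.85
side long_rod [305.7 211. ] 0.93 [ 0.5116 -0.3756  0.008 ]
   vis long_rod [307.  178.9] 0.67
side short_rod [298.8 235.8] 0.88 [ 0.4994 -0.2473  0.008 ]
   vis short_rod [296.9 209.2] 0.62
side mould_mouth [263.5 237.8] 0.63 [ 0.5124 -0.0389  0.095 ]
   vis mould_mouth [266.1 273.7] 0.77
wrist long_rod [282. 250.] 0.62 [ 0.5103 -0.3558  0.008 ]
   vis long_rod [281.1 280. ] 0.71
wrist short_rod [278.8 170.4] 0.76 [ 0.5064 -0.254   0.008 ]
   vis short_rod [279.5 180. ] 0.67
   vis short_rod [281.8 278.6] 0.48
   vis mould_mouth [280.9   8.9] 0.7
```

View pics/b.png

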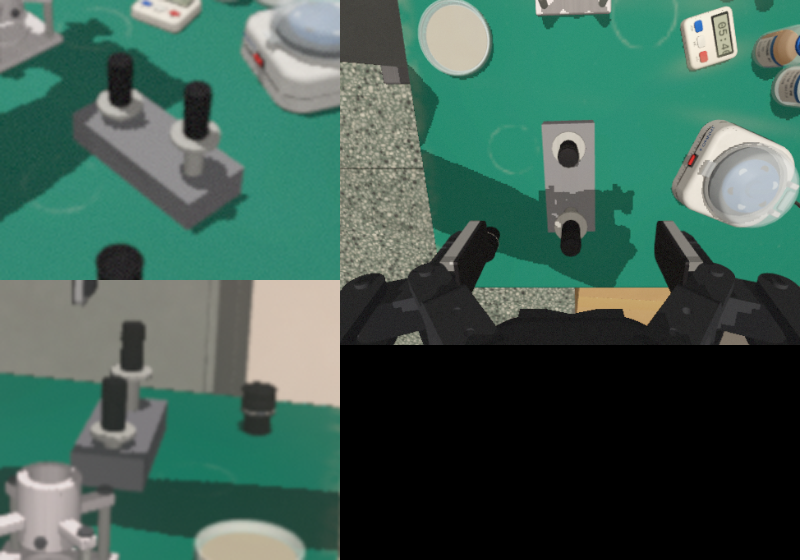

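The far rod (y≈-0.36) shows a long shaft below its collar, so it is the long one. The near one's collar sits just above the rack. Next I put the wrist camera straight over the mouth and over the long rod.

```bash
python3 - <<'E'
from h import *
rv=arm.current_ee_rot(); print(arm.current_clock())
ws=[]
for p,th,z in [([0.51,-0.12,.24],"mould_mouth",.095),([0.51,-0.435,.26],"long_rod",.008)]:
    arm.movep(p,rv); c=snap("wrist"); im=c["frame"][:,:,::-1].copy()
    for r in optics.tip_of(th,"wrist")[:2]:
        uv=np.array(r["location"])*[560,420]; print(th,uv.round(1),round(r["confidence"],2),onz(c,uv,z).round(4))
    cv2.imwrite(f"pics/c_{th}.png",im); np.save(f"c_{th}.npy",np.array({k:v for k,v in c.items()},dtype=object))
    ws.append(cv2.resize(im,(400,300)))
print(arm.current_clock(),arm.current_tool_pos())
cv2.imwrite("pics/c.png",np.hstack(ws))
E
```

```text
2.8417
mould_mouth [283.4  96.8] 0.65 [ 0.5109 -0.0419  0.095 ]
long_rod [277.2  99.2] 0.76 [ 0.505  -0.3576  0.008 ]
4.8333 [ 0.51060795 -0.43336294  0.26034674]
```

View pics/c.png

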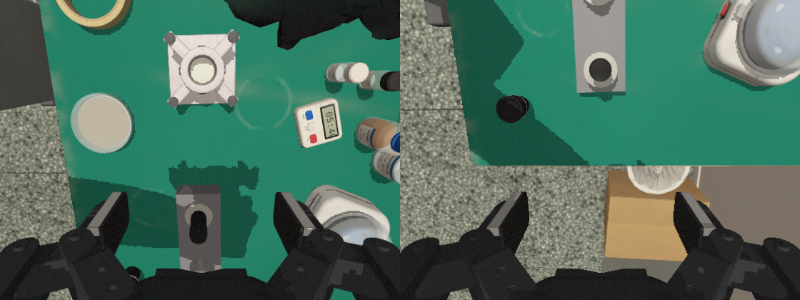

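Rod seen end-on at about (281,97); mouth at about (283,98). I'll overlay model circles to verify.

```bash
python3 - <<'E'
from h import *
out=[]
def circ(p,r,z): a=np.linspace(0,2*np.pi,60); return np.c_[p[0]+r*np.cos(a),p[1]+r*np.sin(a),z+0*a]
for th,sets in [("mould_mouth",[((.511,-.042),.025,.095),((.511,-.042),.016,.095)]),("long_rod",[((.507,-.3575),.012,.125),((.507,-.3575),.022,.075)])]:
    c=np.load(f"c_{th}.npy",allow_pickle=True).item(); im=c["frame"][:,:,::-1].copy()
    if th=="long_rod":
        g=(im.max(2)<70).astype(np.uint8); n,l,s,ce=cv2.connectedComponentsWithStats(g)
        i=min(range(1,n),key=lambda i:np.hypot(*(ce[i]-[281,97]))+(s[i,4]<100)*999)
        print(s[i],ce[i],onz(c,ce[i],.120))
    big=cv2.resize(im[40:160,210:350],None,fx=2.8,fy=2.8,interpolation=cv2.INTER_NEAREST)
    cp=big.copy()
    for p,r,z in sets:
        q=((proj(c,circ(p,r,z))-[210,40]+.5)*2.8); cv2.polylines(cp,[np.int32(q*16)],True,(0,0,255),1,shift=4)
    out.append(cp)
cv2.imwrite("pics/d.png",np.hstack(out))
E
```

```text
[265  82  31  32 770] [280.02207792  97.44805195] [ 0.50841001 -0.35663614  0.12      ]
```

View pics/d.png

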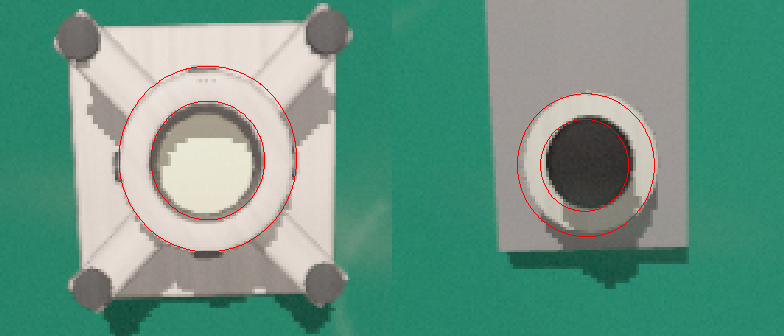

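Mouth (0.511,-0.042) fits exactly; the rod is best at (0.5085,-0.3565). Now the grasp and lift, then a check.

```bash
python3 - <<'E'
from h import *
rv=np.array([-np.pi/np.sqrt(2),-np.pi/np.sqrt(2),0])
x,y=.5085,-.3565
arm.movep([x,y,.20],rv)
print(arm.move_l([x,y,.086],stop_force=15), arm.current_tool_pos())
arm.close(); print("w",arm.current_grip_width(),arm.current_grip_force(),arm.current_wrist_force())
arm.move_l([x,y,.212],speed=.1); print(arm.current_wrist_force())
arm.movep([.511,-.042,.212],rv)
print(arm.current_tool_pos(),arm.current_ee_rot(),arm.current_grip_width(),arm.current_clock())
ims=[]
for n in ["scene","side","wrist"]:
    c=snap(n); im=c["frame"][:,:,::-1].copy()
    P=[[.511,-.042,z] for z in (.095,.134,.195)]
    q=proj(c,P)
    for r in optics.tip_of("long_rod",n)[:1]: print(n,(np.array(r["location"])*[560,420]).round(1),r["confidence"],q[1],onz(c,np.array(r["location"])*[560,420],.134))
    if n!="wrist":
        x0,y0=np.int32(q[1])-[60,75]; big=cv2.resize(im[y0:y0+130,x0:x0+120],None,fx=3,fy=3,interpolation=2)
        for p in q: cv2.circle(big,tuple(np.int32((p-[x0,y0]+.5)*3)),2,(0,0,255),-1)
        ims.append(big)
cv2.imwrite("pics/e.png",np.hstack(ims)); cv2.imwrite("pics/e_w.png",im)
E
```

```text
False [ 0.50938617 -0.35745178  0.08710249]
w 0.27018488794150414 58.57816815376282 [-1.12196291 -0.09189096  2.93788628]
[-0.57082335 -0.19183861 -1.14514351]
[ 0.51146918 -0.04282114  0.21206903] [ 2.22177845e+00  2.21986373e+00 -4.43140872e-05] 0.27013548612060295 9.425
scene [230.8 151.8] 0.77 [226.34203955 147.41321842] [ 0.50797395 -0.06351388  0.134     ]
side [265.3 213.6] 0.84 [265.08242331 213.33386933] [ 0.51036014 -0.04104714  0.134     ]
wrist [281.6 216.7] 0.74 [281.98677771 216.11875625] [ 0.51075742 -0.04242296  0.134     ]
```

View pics/e.png

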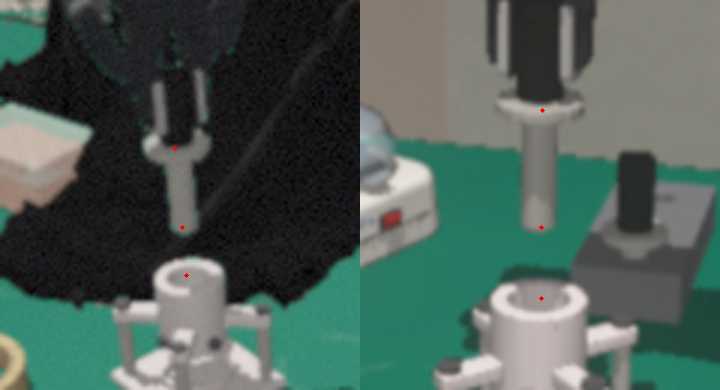

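View pics/e_w.png

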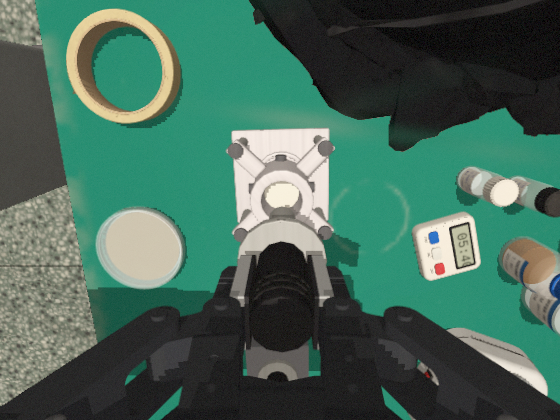

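The rod hangs upright with its foot on the predicted point over the mouth in both views, and the short rod is untouched. Inserting.

```bash
python3 - <<'E'
from h import *
x,y=.511,-.042
print(arm.move_l([x,y,.160],speed=.08,stop_force=8),arm.current_tool_pos(),arm.current_wrist_force())
arm.dwell(.2)
s=arm.move_l([x,y,.106],speed=.05,stop_force=28)
arm.dwell(.2)
print(s,arm.current_tool_pos(),arm.current_wrist_force(),arm.current_grip_width(),arm.current_clock())
ims=[]
for n in ["scene","side"]:
    c=snap(n); im=c["frame"][:,:,::-1].copy(); q=proj(c,[[x,y,.08]])[0]
    for t in("puck","long_rod"):
        for r in optics.tip_of(t,n)[:1]: print(n,t,r, onz(c,np.array(r["location"])*[560,420],.008))
    x0,y0=np.int32(q)-[60,65]; ims.append(cv2.resize(im[y0:y0+130,x0:x0+120],None,fx=3,fy=3,interpolation=2))
cv2.imwrite("pics/f.png",np.hstack(ims))
E
```

```text
False [ 0.51134844 -0.04200844  0.16032718] [ 0.32147101 -0.31795502 -1.06309052]
True [ 0.51114041 -0.04199246  0.11186191] [-0.18356773 -0.02155281  5.12653433] 0.26711358647525413 11.8417
scene puck {'location': [0.4127, 0.47], 'confidence': 0.63} [ 0.50860464 -0.04629069  0.008     ]
side puck {'location': [0.4655, 0.6743], 'confidence': 0.73} [ 0.52028554 -0.05163599  0.008     ]
```

View pics/f.png

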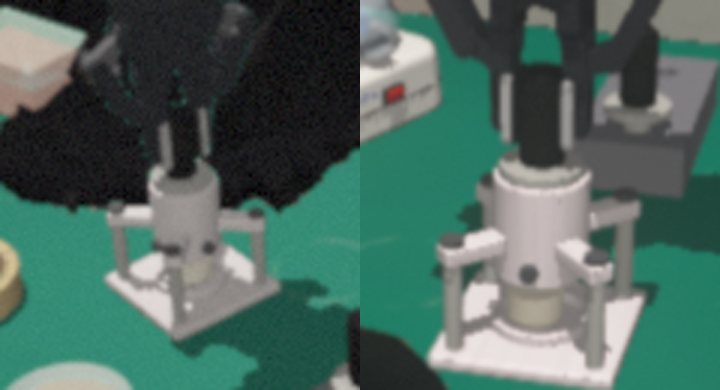

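The collar sits on the mouth (TCP 0.1119, expected 0.112) and the puck shows beneath the tube on the tray. Release, retreat and check.

```bash
python3 - <<'E'
from h import *
x,y=.511,-.042
arm.open_gripper(); arm.dwell(.2); arm.move_l([x,y,.26],speed=.12); arm.dwell(.3)
print(arm.current_clock(),arm.current_wrist_force())
a=np.linspace(0,2*np.pi,60); C=lambda r,z: np.c_[x+r*np.cos(a),y+r*np.sin(a),z+0*a]
ims=[]
for n in ["scene","side"]:
    c=snap(n); im=c["frame"][:,:,::-1].copy(); q=proj(c,[[x,y,.08]])[0]
    x0,y0=np.int32(q)-[60,65]; b=cv2.resize(im[y0:y0+130,x0:x0+120],None,fx=3.3,fy=3.3,interpolation=2)
    for r,z,col in [(.015,.008,(0,0,255)),(.015,.028,(0,0,255)),(.022,.101,(255,0,0)),(.012,.151,(255,0,0))]:
        cv2.polylines(b,[np.int32((proj(c,C(r,z))-[x0,y0]+.5)*3.3)],True,col,1)
    ims.append(b)
cv2.imwrite("pics/g.png",np.hstack(ims))
E
```

```text
14.6583 [ 0.15837302  0.68252631 -0.13357987]
```

View pics/g.png

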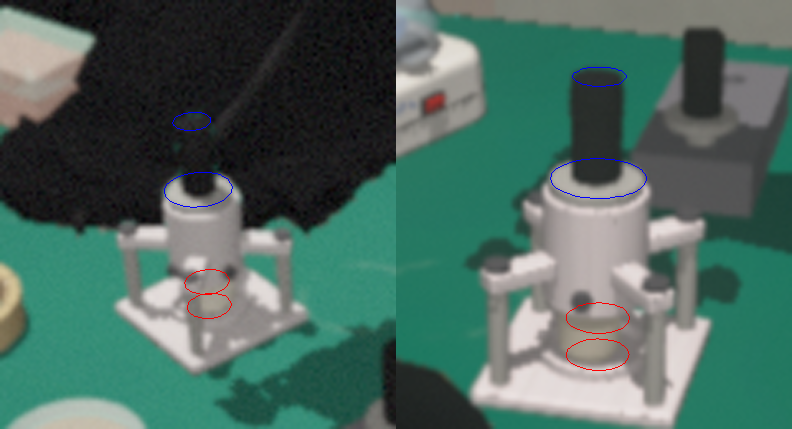

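The rod stands seated with its collar on the mouth, the puck matches the on-tray overlay, the short rod is in place, and the gripper is clear.

```bash
python3 -c "
from h import *
print(job_done())"
```

```text
the job is handed in; nothing more can be done
None
```

The job is handed in at about 15 s on the robot's clock: in the last pictures the puck lies on the tray, the long rod stands in the tube with its collar on the mouth, and the short rod is still in its rack; the hand-in call gave no verdict.

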